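# Turn the reversible rubbing plate on its pins

## Task

Turn the reversible plate on the leaning stand round so that its ribbed face is to the front, the same edge still up, and seat it fully home on the stand's two pins. The bolt that retains the plate is worked by two interlocked keys on the console: press the round key to withdraw it before you take the plate off, and once the plate is home press the square key fully down to lock it. Do not shift the mug, the ink tin or the wooden rubbing disc.

Things in the scene. Friction and masses are not known exactly. Their poses are not given: they have to be found in the camera images.
- plate_mid (a point): Centre of the loose reversible wooden plate: 160 mm wide (own y), 140 mm high (own z, up along the plate), 18 mm thick (own x), 0.25 to 0.5 kg. Own +x points out of the ribbed face: into the stand at the start, to the front when done. Four 16 mm through holes, symmetric left to right, at (y, z) = (-52, -40), (52, -40), (44, 8), (-44, 8) mm: it fits with either face front, not upside down.
- plate_top (a point): Middle of the plate's top edge, 70 mm from plate_mid along its own z; same axes. The top 40 mm of the plate is plain on both faces and clear of the backboard, for a pinch across the 18 mm thickness from above, along the lean.
- plate_ribbed (a point): Centre of the plate's ribbed face, in the plane of the face, 9 mm from plate_mid along the plate's own +x; same axes. The face has 8 level ribs, 3 mm proud, 52 mm long, in its middle; the other face is smooth.
- bed: The stand's fixed bed; its top leans 0.35 rad (20 degrees) back. Own x: square to the bed, from the front into the backboard; y: level, away from the console; z: up along the bed. Plane x = 0 is the face of four 26 mm steel bosses on which the plate's back rests, at (y, z) = (-52, 30), (52, 30), (44, 78), (-44, 78) mm. Backboard behind: x = 6 to 18 mm, up to z = 92 mm, 156 mm wide.
- pin_low (a point): Root of the lower pin, on the face of its boss, at (0, -52, 30) mm in the bed's frame; same axes. Pin 12 mm in diameter, 16 mm long towards the bed's -x, the last 7 mm tapered to 6 mm.
- pin_high (a point): Root of the upper pin, at (0, 44, 78) mm in the bed's frame; same axes and size of pin.
- bed_home (a point): Where plate_mid lies when the plate is home and let go: (-9, 0, 68) mm in the bed's frame, same axes as the bed. The plate is slid on along +x; holes and pins are concentric 2 mm higher (z = 70 mm), the best height for sliding it on; let go, it settles by 2 mm. Only the pins carry it; friction stops it from sliding home by itself: it has to be pushed in (some 3 N).
- release_top (a point): Centre of the top of the round release key (34 mm in diameter, moves straight down by 8 mm), the front one of two on the grey console, a box 112 mm deep (front to back), 64 mm wide, 106 mm high at the -y end of the stand, 12 mm beside the plate's edge. The key's top is 124 mm above the table when up, 116 mm when down.
- lock_top (a point): Centre of the top of the square lock key (30 x 34 mm), 58 mm behind the round one on the same console; same heights, down at the start. The keys are interlocked: pressing one down makes the other pop up by the same 8 mm; they stay where they are left, so press to the stop; it takes about 4 N.
- release_key (a joint): Travel of the round key: 0 = up (square key down, steel bolt out over the front of the plate's edge next to the console), 0.008 m = fully down (square key up, bolt withdrawn by 16 mm, 6 mm clear of the plate's edge). Starts at 0.
- mug: Loose mug, 78 mm wide, 101 mm high, right of the stand, seen from the robot. Leave it alone.
- ink_tin: Loose ink tin, 68 mm wide, 51 mm high, right of the stand, seen from the robot. Leave it alone.
- baren: Loose wooden rubbing disc with a knob, 108 mm wide, 48 mm high, right of the stand, seen from the robot. Leave it alone.

How it is judged:
By the outcome, as a careful person would: the job done as asked, in the order asked, and still so for the second after the job is handed in, with the robot touching nothing.
It also fails if it takes over 59 s, if anything falls off the work surface, if the arm or the gripper's body presses on something with over 40 N, if the wrist force passes 120 N, or if a joint passes its speed limit or range.

## Robot

A 6-joint arm with a two-finger parallel gripper is mounted at the origin on the work surface; the furniture and walls round the work are solid. World frame = base frame: x ahead of the robot, y to its left, z up, the work surface at z = 0. Lengths are in m, angles in rad, forces in N, time in s.
With the tool pointing down it reaches from about 0.375 to 0.975 m from the base axis. Payload 3.8 kg.
Tool frame: the origin (TCP) lies midway between the tips of the shut fingers; the grasp point (between the pads) lies 19 mm behind it; x points along the fingers, y is the direction in which the jaws open and shut, and the axes are right-handed (so a half turn about x gives the same grasp; the last joint's range is limited). The gripper opens to 88 mm and grips with 3 to 60 N. Pads are 18 mm wide; open, the fingers measure 123 mm over their backs; the gripper's body (75 mm by 187 mm) begins 45 mm behind the grasp point.
Start: joints at [1.129, 0.264, 1.604, -0, 1.274, -0.037], TCP at [0.266, 0.62, 0.239] pointing down, gripper open.
Joint ranges: [-2.63, 2.63], [-0.94, 2.18], [0.31, 2.57], [-1.31, 4.45], [0, 2.66], [-2.55, 2.55]. Speed limits (rad/s): [2.57, 2.57, 3.14, 3.14, 3.14, 3.14].

## Interface

Orientations are given as a rotation vector (axis times angle).
In Python, from cell import manip, inverse_kinematics, cams, order gives the robot as it stands. Calls block until the motion is done:
- manip.move_pose(position, orientation): joint-space move of the TCP to a pose.
- manip.move_linear(position, rate=0.15, rot=None): straight line of the TCP; rot=None keeps the orientation; rate is the mean speed in m/s.
- manip.set_joints(angles): joint-space move.
- manip.set_gripper(opening, force=None): finger opening in m; force is the grip in N (None keeps the last); returns when the fingers have stopped.
- manip.dwell(seconds).
- inverse_kinematics(position, orientation): joint angles nearest the present ones, or None.
- manip.state(): the state.
- cams.capture(name): name is "scene" or "side" or "wrist"; returns a dict with "image" (420x560x3 uint8, blue, green, red), "z_map" (420x560 float32, m along the optical axis (not along the pixel's ray), 0 where there is no reading), "intrinsics" (3x3 intrinsics, pixels), "k1" (the pictures are not rectified: a ray, as slopes to the right and down, at radius r is drawn at 1 + k1 r^2 times it, then the intrinsics apply), "position" and "orientation" of the camera in the world; the wrist camera has in their place "T_tool_cam" (4x4, takes a point from camera to tool coordinates, whose origin is the TCP and whose axes are the tool frame's). Camera axes: x right, y down, z forward; pixel columns grow to the right and rows downward; lengths in m; the calibration is good to about 2 mm. A picture is of the moment at which its call begins: read the wrist's pose just before it.
A pose or a line that the arm cannot do raises manip.IKError and nothing moves.
- order.close_job(): hands the job in, once; it reports no verdict.
The state is a dict: "clock": time; "joint_pos": joint angles; "joint_velocities": joint speeds; "tau": joint torques, N m; "tool_pos": TCP position; "tcp_rot": TCP orientation; "contact_force": force on the tool from outside, world axes, zero at the start; "moment": the same for the moment, N m; "gripper_width": finger opening in m.
Only numpy, scipy, OpenCV 4.12 (cv2) and the standard library are available. Lean on these libraries where they do the work, as an engineer would, in place of code of your own. Each camera call takes 0.05 s, during which the arm holds its last target. There are 200 camera calls.

## Working session

There is one attempt and no reset: what is moved stays moved. The work goes in short steps, each a Python script; the robot and the scene stay as the last script left them, time stands still between calls to the robot, and variables do not carry over. Pictures are saved under pics/ and viewed, about 8 in all and at most 12, crops included, and the job is handed in when it is done.

```bash
ls; mkdir -p pics
cat > h.py <<'E'
import numpy as np, cv2
from cell import manip, inverse_kinematics, cams, order
from scipy.spatial.transform import Rotation as R
def cap(n):
    s=manip.state(); c=cams.capture(n)
    if 'T_tool_cam' in c:
        T=np.eye(4); T[:3,:3]=R.from_rotvec(s['tcp_rot']).as_matrix(); T[:3,3]=s['tool_pos']; T=T@np.array(c['T_tool_cam'])
    else:
        T=np.eye(4); o=np.array(c['orientation']); T[:3,:3]=o if o.shape==(3,3) else R.from_rotvec(o).as_matrix(); T[:3,3]=c['position']
    c['T']=T; return c
def ray(c,u,v):
    K=np.array(c['intrinsics']); d=np.array([float(c['k1']),0,0,0,0])
    p=cv2.undistortPoints(np.array([[[u,v]]],float),K,d)[0,0]
    return np.array([p[0],p[1],1.])
def pt(c,u,v,w=1):
    z=c['z_map'][int(v)-w:int(v)+w+1,int(u)-w:int(u)+w+1]; z=z[z>0]
    z=np.median(z) if z.size else np.nan
    return (c['T']@np.r_[ray(c,u,v)*z,1])[:3]
def cloud(c):
    h,w=c['z_map'].shape; uu,vv=np.meshgrid(np.arange(w),np.arange(h))
    p=cv2.undistortPoints(np.stack([uu,vv],-1).reshape(-1,1,2).astype(float),np.array(c['intrinsics']),np.array([float(c['k1']),0,0,0,0])).reshape(h,w,2)
    z=c['z_map'].astype(float); P=np.dstack([p[...,0]*z,p[...,1]*z,z])@c['T'][:3,:3].T+c['T'][:3,3]
    P[z<=0]=np.nan; return P
def proj(c,p):
    q=np.linalg.inv(c['T'])@np.r_[p,1]
    return cv2.projectPoints(q[:3].reshape(1,1,3),np.zeros(3),np.zeros(3),np.array(c['intrinsics']),np.array([float(c['k1']),0,0,0,0]))[0][0,0]
E
python3 - <<'E'
from h import *
import pickle
for n in ['scene','side']:
    c=cap(n); cv2.imwrite(f'pics/{n}0.png',c['image']); pickle.dump(c,open(f'{n}0.pkl','wb')); print(n,c['position'],c['orientation'],c['k1'])
print(manip.state())
E
```

```text
pics
scene [0.60027929 0.72897144 0.94148474] [-0.1998648  -2.88154769  1.07516308] 0.0256749955247647
side [ 0.14211452 -0.98571694  0.93157517] [-2.18853464  0.34918163 -0.16286281] -0.14613428144978535
{'clock': 0.1, 'joint_pos': array([ 1.12909619e+00,  2.64655690e-01,  1.60519921e+00,  1.38586647e-05,
        1.27372082e+00, -3.69062759e-02]), 'joint_velocities': array([ 1.42365929e-03,  9.19982187e-04, -3.65088534e-03, -1.91149865e-05,
        1.17074561e-03, -9.80091356e-04]), 'tau': array([ 1.09851212e-04, -5.03617108e+01, -3.58071113e+01,  7.30729150e-02,
        2.32258765e-02, -7.85285624e-05]), 'tool_pos': array([0.26556628, 0.61987746, 0.23754807]), 'tcp_rot': array([ 0.31603624,  1.54785633, -0.3190747 ]), 'contact_force': array([ 0.24571014, -0.14380048, -0.10401602]), 'moment': array([-0.01223556,  0.00229955, -0.02713292]), 'gripper_width': 0.08794631549813586}
```

View pics/scene0.png

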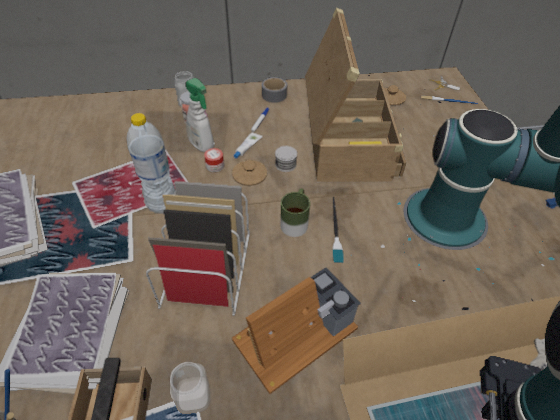

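View pics/side0.png

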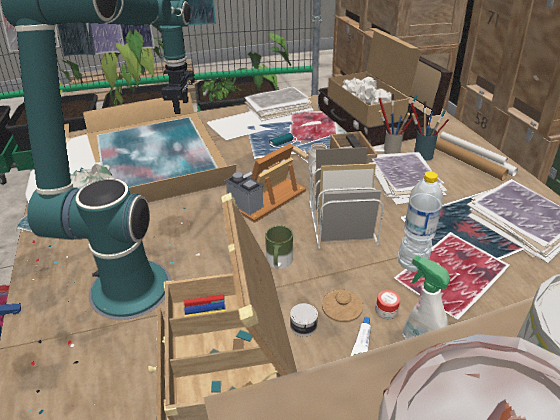

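Run:
```python
from h import *
import pickle
c=pickle.load(open('scene0.pkl','rb'))
im=c['image'][260:400,220:380]; cv2.imwrite('pics/crop1.png',cv2.resize(im,None,fx=5,fy=4.2857,interpolation=cv2.INTER_CUBIC) if 0 else cv2.resize(im,None,fx=4,fy=4,interpolation=cv2.INTER_CUBIC))
for uv in [(340,297),(324,281),(283,320),(260,335),(310,290),(249,318),(260,358),(318,325),(340,317),(300,355)]:
    print(uv,pt(c,*uv).round(4))
P=cloud(c)
roi=np.zeros(P.shape[:2],bool); roi[285:362,250:320]=1
Q=P[roi&np.isfinite(P[...,2])]; Q=Q[(Q[:,2]>0.06)]
rng=np.random.default_rng(0);best=0
for _ in range(500):
    a=Q[rng.choice(len(Q),3,False)]; n=np.cross(a[1]-a[0],a[2]-a[0]); n/=np.linalg.norm(n)+1e-12
    i=abs((Q-a[0])@n)<.003
    if i.sum()>best: best=i.sum();I=i
for _ in range(3):
    m=Q[I].mean(0); n=np.linalg.svd(Q[I]-m,full_matrices=False)[2][2]; n*=np.sign(n[1]); I=abs((Q-m)@n)<.0025
print(len(Q),I.sum(),m,n,'lean',np.arcsin(n[2]))
y=np.cross([0,0,1],-n); y/=np.linalg.norm(y); x=-n; z=np.cross(x,y)
F=P[255:400,220:380].reshape(-1,3);F=F[np.isfinite(F[:,0])]
F=F[abs((F-m)@n)<.004]; 
a=(F-m)@y; b=(F-m)@z
print(x,y,z); h=F[:,2]>.05
print('y ext',np.percentile(a[h],[0,1,50,99,100]),'z ext',np.percentile(b[h],[0,1,50,99,100]),'top world z',F[:,2].max())
print(np.histogram(b[abs(a)<.05],np.arange(-.12,.12,.005)));print(np.histogram(a[(b>-.03)&(b<.06)],np.arange(-.12,.16,.005)))
```

```text
(340, 297) [0.3898 0.2818 0.1256]
(324, 281) [0.4132 0.2332 0.1173]
(283, 320) [0.5192 0.3215 0.1323]
(260, 335) [0.5694 0.3478 0.1335]
(310, 290) [0.4565 0.2768 0.161 ]
(249, 318) [0.5879 0.3281 0.1715]
(260, 358) [0.5728 0.3661 0.0661]
(318, 325) [0.4376 0.3076 0.0604]
(340, 317) [0.396  0.3174 0.1053]
(300, 355) [0.4834 0.351  0.0165]
3548 2893 [0.5115752  0.32195436 0.12266677] [-0.43995384  0.83003056  0.34276796] lean 0.34986177999129103
[ 0.43995384 -0.83003056 -0.34276796] [ 0.88355632  0.46832492 -0.        ] [ 0.16052678 -0.3028548   0.9394201 ]
y ext [-0.16114596 -0.10979918 -0.00132658  0.07430215  0.07601405] z ext [-0.07781156 -0.0756219  -0.00426027  0.05768969  0.05924319] top world z 0.17854865120904417
(array([ 23, 135,  16,   0,   0,   0,   0,  31,  71,  65,  73,  69,  67,
        66,  62,  71,  67,  75,  78,  69,  79,  83,  53,  62,  69,  83,
        73,  84,  79,  85,  82,  75,  82,  89,  81, 101,   0,   0,   0,
         0,   0,   0,   0,   0,   0,   0,   0]), array([-1.20000000e-01, -1.15000000e-01, -1.10000000e-01, -1.05000000e-01,
       -1.00000000e-01, -9.50
[... 1428 characters left out ...]
       -2.00000000e-02, -1.50000000e-02, -1.00000000e-02, -5.00000000e-03,
        1.11022302e-16,  5.00000000e-03,  1.00000000e-02,  1.50000000e-02,
        2.00000000e-02,  2.50000000e-02,  3.00000000e-02,  3.50000000e-02,
        4.00000000e-02,  4.50000000e-02,  5.00000000e-02,  5.50000000e-02,
        6.00000000e-02,  6.50000000e-02,  7.00000000e-02,  7.50000000e-02,
        8.00000000e-02,  8.50000000e-02,  9.00000000e-02,  9.50000000e-02,
        1.00000000e-01,  1.05000000e-01,  1.10000000e-01,  1.15000000e-01,
        1.20000000e-01,  1.25000000e-01,  1.30000000e-01,  1.35000000e-01,
        1.40000000e-01,  1.45000000e-01,  1.50000000e-01,  1.55000000e-01,
        1.60000000e-01]))
```

View pics/crop1.png

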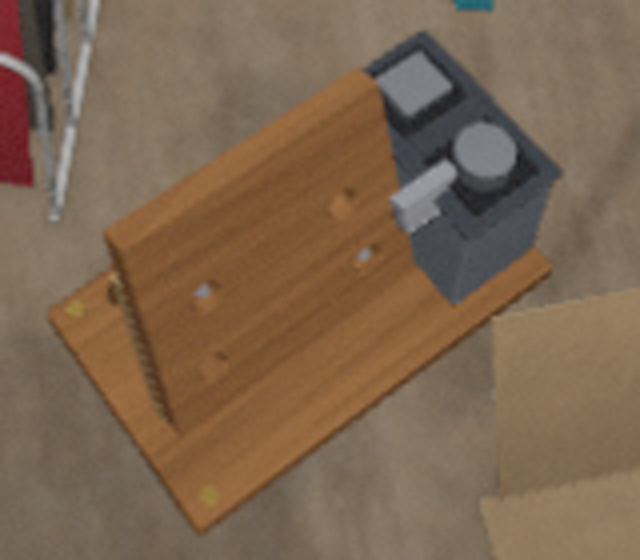

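```bash
cat > bed.py <<'E'
from h import *
m=np.array([0.5115752,0.32195436,0.12266677])
yaw=np.arctan2(0.46832492,0.88355632); a=.35
y=np.array([np.cos(yaw),np.sin(yaw),0]); n=np.array([-np.sin(yaw)*np.cos(a),np.cos(yaw)*np.cos(a),np.sin(a)])
x=-n; z=np.cross(x,y); B=np.c_[x,y,z]
mid=m-.004*y-.0108*z+.009*x
O=mid-B@[-.009,0,.068]
W=lambda p:O+B@np.array(p,float)      # bed -> world
V=lambda p:B.T@(np.array(p)-O)        # world -> bed
hx=np.array([x[0],x[1],0]);hx/=np.linalg.norm(hx)
E
python3 - <<'E'
from bed import *
import pickle
c=pickle.load(open('scene0.pkl','rb'))
print('mid',mid,'O',O,'top',W([-.009,0,.138]))
P=cloud(c)
sub=P[255:340,295:370].reshape(-1,3); sub=sub[np.isfinite(sub[:,0])]
D=np.c_[(sub-O)@hx,(sub-O)@y,sub[:,2]]
print('z hist'); h,e=np.histogram(D[:,2],np.arange(.09,.15,.002)); print([(round(e[i],3),h[i]) for i in range(len(h)) if h[i]])
for nm,lo,hi in [('cons',.103,.109),('down',.113,.119),('up',.121,.127)]:
    s=D[(D[:,2]>lo)&(D[:,2]<hi)&(D[:,1]<-.09)]
    print(nm,len(s),np.percentile(s,[2,50,98],axis=0).round(4).tolist())
for p in [(326,309),(330,305),(322,312)]: 
    q=pt(c,*p,w=0); print('bolt',p,q,V(q))
for nm,pn in [('pinlow',[-.016,-.052,.03]),('pinhigh',[-.016,.044,.078])]:
    print(nm,(proj(c,W(pn))-[220,260])*4)
# hole centres on front face expected (home)
for q in [(-52,-40),(52,-40),(44,8),(-44,8)]: print('hole',(proj(c,W([-.018,q[0]/1e3,.068+q[1]/1e3]))-[220,260])*4)
Q=P[300:420,340:560].reshape(-1,3);Q=Q[np.isfinite(Q[:,0])&(Q[:,2]<.2)&(Q[:,2]>.03)];print('box',np.percentile(Q,[1,50,99],axis=0))
# IK
for k in (0,1):
  s=1 if k==0 else -1
  for nm,pp in [('grasp',[-.009,0,.102]),('away',[-.16,0,.25])]:
    M=np.c_[-z,s*x,np.cross(-z,s*x)]
    print(k,nm,inverse_kinematics(W(pp),R.from_matrix(M).as_rotvec()))
E
```

```text
mid [0.51026601 0.31588323 0.10943546] O [0.50330544 0.32901526 0.04247204] top [0.52150714 0.29467537 0.17519155]
z hist
[(np.float64(0.09), np.int64(36)), (np.float64(0.092), np.int64(33)), (np.float64(0.094), np.int64(42)), (np.float64(0.096), np.int64(29)), (np.float64(0.098), np.int64(37)), (np.float64(0.1), np.int64(37)), (np.float64(0.102), np.int64(55)), (np.float64(0.104), np.int64(245)), (np.float64(0.106), np.int64(353)), (np.float64(0.108), np.int64(263)), (np.float64(0.11), np.int64(174)), (np.float64(0.112), np.int64(129)), (np.float64(0.114), np.int64(82)), (np.float64(0.116), np.int64(110)), (np.float64(0.118), np.int64(43)), (np.float64(0.12), np.int64(37)), (np.float64(0.122), np.int64(76)), (np.float64(0.124), np.int64(99)), (np.float64(0.126), np.int64(36)), (np.float64(0.128), np.int64(27)), (np.float64(0.13), np.int64(14)), (np.float64(0.132), np.int64(20)), (np.float64(0.134), np.int64(20)), (np.float64(0.136), np.int64(18)), (np.float64(0.138), np.int64(15)), (np.float64(0.14), np.int64(21)), (np.float64(0.142), np.int64(21)), (np.float64(0.144), np.int64(15))
[... 515 characters left out ...]
 0.30274843 0.10895617] [-0.03235963 -0.07529177  0.05896284]
pinlow [363.11983824 252.7587563 ]
pinhigh [201.24120362 289.40895731]
hole [365.95926324 257.34176483]
hole [210.021029   366.18763644]
hole [204.19590544 294.34013144]
hole [340.43899274 202.19389815]
box [[-0.06845709  0.29276914  0.03089639]
 [ 0.18791933  0.37173052  0.07496067]
 [ 0.39882048  0.40466478  0.11470615]]
0 grasp [0.29998334 0.23228132 1.87177853 0.38083993 1.13458329 1.20401737]
0 away [0.450623   0.08387789 1.68028489 0.35502639 1.40185138 1.46939873]
1 grasp [ 0.29998334  0.23228132  1.87177853  0.38083993  1.13458329 -1.93757528]
1 away [ 0.450623    0.08387789  1.68028489  0.35502639  1.40185138 -1.67219392]
```

```bash
cat >> bed.py <<'E'
def rotdown(s=1):
    t=np.array([0,0,-1.]); return R.from_matrix(np.c_[t,s*hx,np.cross(t,s*hx)]).as_rotvec()
def rotlean(s=1):
    return R.from_matrix(np.c_[-z,s*x,np.cross(-z,s*x)]).as_rotvec()
def F(): return np.array(manip.state()['contact_force'])
def key(h): return np.array([*(O+h*hx-.1237*y)[:2],0])
def press(h,start):
    k=key(h)
    f0=F()
    manip.move_linear(k+[0,0,start],rate=.1); 
    zz=start
    while zz>.109:
        zz-=.001; manip.move_linear(k+[0,0,zz],rate=.02); f=F()-f0
        print(round(zz,4),manip.state()['tool_pos'][2].round(4),f.round(1))
        if f[2]>14 : break
E
python3 - <<'E'
from bed import *
manip.set_gripper(0.0,20)
manip.move_pose(key(-.0133)+[0,0,.20],rotdown())
press(-.0133,.120)
print(manip.state()['clock'])
c=cap('scene'); im=c['image'][240:390,220:420]; cv2.imwrite('pics/crop2.png',cv2.resize(im,None,fx=4,fy=4,interpolation=cv2.INTER_CUBIC))
manip.move_linear(key(-.0133)+[0,0,.21],rate=.2)
c=cap('scene'); im=c['image'][240:390,220:420]; cv2.imwrite('pics/crop3.png',cv2.resize(im,None,fx=4,fy=4,interpolation=cv2.INTER_CUBIC))
P=cloud(c); s=P[255:340,295:370].reshape(-1,3); s=s[np.isfinite(s[:,0])]
D=np.c_[(s-O)@hx,(s-O)@y,s[:,2]]
for h in(-.0133,.0447):
    q=D[(abs(D[:,0]-h)<.01)&(abs(D[:,1]+.1237)<.01)]; print(h,len(q),np.median(q[:,2]) if len(q) else 0)
print(manip.state()['clock'])
E
```

```text
0.119 0.1194 [-1.6 -0.7  0.2]
0.118 0.1182 [ 0.7 -0.5 -0.4]
0.117 0.1173 [-1.1 -0.3  2.7]
0.116 0.1164 [-1.6 -2.   4.7]
0.115 0.1164 [-3.5 -3.4 12.4]
0.114 0.1163 [-6.3 -5.2 17.6]
5.35
-0.0133 146 0.12005806480186748
0.0447 70 0.12434564324692032
6.0833
```

View pics/crop3.png

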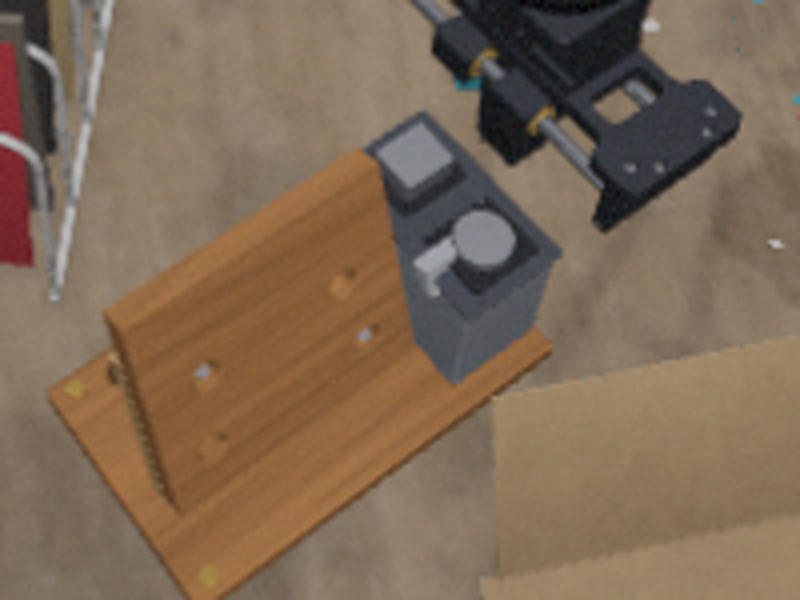

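Run:
```python
from bed import *
manip.set_gripper(0.05,20)
manip.move_pose(W([-.009,0,.235]),rotlean(1))
s=manip.state(); print(s['clock'],V(s['tool_pos']))
c=cap('wrist'); cv2.imwrite('pics/w1.png',c['image'])
P=(cloud(c).reshape(-1,3)-O)@B
P=P[np.isfinite(P[:,0])]
T=P[(abs(P[:,2]-.138)<.004)&(abs(P[:,0]+.009)<.02)&(abs(P[:,1])<.12)]
print(len(T),np.median(T,axis=0),np.percentile(T,[1,5,95,99],axis=0).round(4).tolist())
```

```text
7.625 [-0.00834746 -0.00036399  0.23457405]
3443 [-0.00884904  0.01241459  0.13458281] [[-0.0177, -0.0771, 0.134], [-0.0169, -0.069, 0.1341], [-0.0008, 0.0744, 0.1356], [-0.0002, 0.0789, 0.136]]
```

View pics/w1.png

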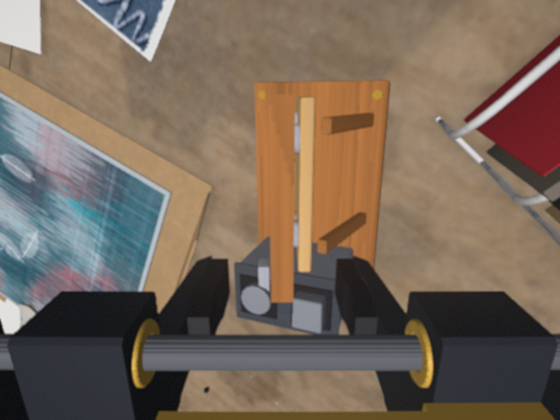

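Run:
```python
from bed import *
manip.move_linear(W([-.010,0,.101]),rate=.12)
s=manip.state(); print(s['clock'],V(s['tool_pos']),F())
manip.set_gripper(0.0,45)
s=manip.state(); print(s['clock'],V(s['tool_pos']),B.T@F(),s['gripper_width'])
manip.move_linear(W([-.010,0,.103]),rate=.03); print(B.T@F())
manip.move_linear(W([-.030,0,.103]),rate=.05); print(B.T@F())
manip.move_linear(W([-.060,0,.103]),rate=.1); print(B.T@F())
s=manip.state(); print(s['clock'],V(s['tool_pos']),s['gripper_width'])
manip.move_linear(W([-.13,0,.22]),rate=.15)
s=manip.state(); print(s['clock'],V(s['tool_pos']),B.T@F(),s['gripper_width'])
c=cap('scene'); cv2.imwrite('pics/s4.png',cv2.resize(c['image'][130:400,200:480],None,fx=2.5,fy=2.2))
import pickle; pickle.dump(c,open('s4.pkl','wb'))
```

```text
8.9417 [-0.01005718  0.00078727  0.10201348] [ 0.32051817  0.30511207 -0.03161641]
9.525 [-0.00969548  0.00013402  0.10129054] [ 1.34636156 -0.49257239  1.7833097 ] 0.01805590871515677
[ 1.22227103 -1.13562803 -3.31036762]
[ 0.51870966  0.21732349 -3.38701694]
[ 1.51163636  0.20845193 -3.89212002]
10.775 [-6.06392182e-02  7.53479676e-05  1.03126681e-01] 0.01761581426449741
11.8333 [-0.12929455 -0.00072966  0.2186631 ] [ 1.46992593 -1.22043273 -3.99983971] 0.01729025991388019
```

View pics/s4.png

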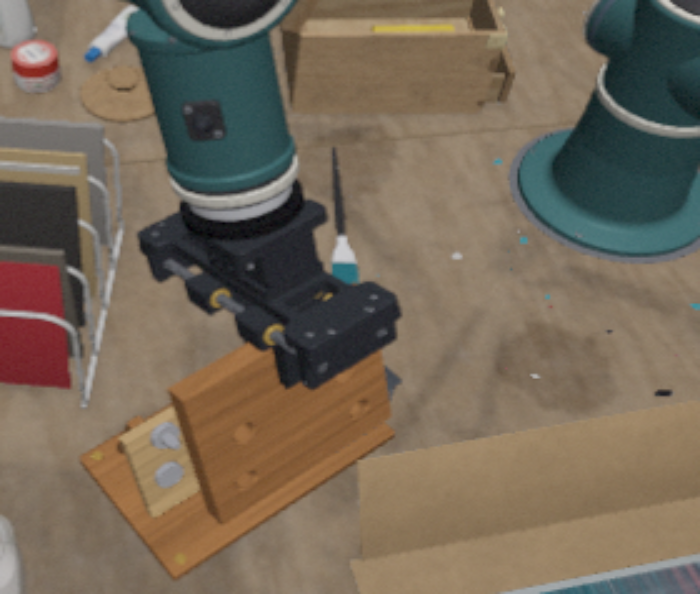

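```bash
cat > fit.py <<'E'
from bed import *
def heldfit(c,tb,face=.009):
    # front-face measurement of held plate, bed coords relative to expectation (tb: tcp in bed)
    P=cloud(c); P=((P.reshape(-1,3)-O)@B).reshape(P.shape); P=P.reshape(-1,3); P=P[np.isfinite(P[:,0])]
    mid_e=tb+np.array([0,0,-.033])
    D=P-mid_e
    f=D[(abs(D[:,0]+face)<.012)&(abs(D[:,1])<.1)&(D[:,2]>-.085)&(D[:,2]<.02)]
    core=f[(abs(f[:,1])<.074)&(f[:,2]>-.064)&(abs(f[:,1])>.03)]
    A=np.c_[np.ones(len(core)),core[:,1:]]; k=np.linalg.lstsq(A,core[:,0],rcond=None)[0]
    r=core[:,0]-A@k; g=abs(r)<.003; k=np.linalg.lstsq(A[g],core[g,0],rcond=None)[0]
    f=f[abs(f[:,0]-np.c_[np.ones(len(f)),f[:,1:]]@k)<.004]
    bot=[]; ys=np.arange(-.07,.071,.01)
    for q in ys: bot.append(np.sort(f[abs(f[:,1]-q)<.005][:,2])[:8].mean())
    L=[];Rr=[]; zs=np.arange(-.06,.0,.01)
    for q in zs:
        s=np.sort(f[abs(f[:,2]-q)<.005][:,1]); L.append(s[:5].mean()); Rr.append(s[-5:].mean())
    L=np.array(L);Rr=np.array(Rr)
    print('n',len(f),'x off',k[0]+face,'tilt y,z',k[1:],'roll(bottom slope)',np.polyfit(ys,bot,1),'L',L.round(4),'R',Rr.round(4),'y mid',(np.median(L)+np.median(Rr))/2,'w',np.median(Rr)-np.median(L),'side slope',np.polyfit(zs,L,1)[0],np.polyfit(zs,Rr,1)[0])
E
python3 - <<'E'
from fit import *
import pickle
heldfit(pickle.load(open('s4.pkl','rb')),np.array([-.1293,-.0007,.2187]))
j=np.array(manip.state()['joint_pos']); print(j); j[5]-=np.pi; manip.set_joints(j)
manip.move_linear(W([-.13,0,.22]),rot=rotlean(-1),rate=.1)
manip.dwell(.2)
s=manip.state(); print(s['clock'],V(s['tool_pos']),s['joint_pos'])
c=cap('scene');pickle.dump(c,open('s5.pkl','wb'))
heldfit(c,V(manip.state()['tool_pos']))
cv2.imwrite('pics/s5.png',cv2.resize(c['image'][220:400,220:400],None,fx=3.3,fy=3.3))
E
```

```text
n 2653 x off 0.00022758026891158377 tilt y,z [ 0.00047464 -0.01038262] roll(bottom slope) [-0.00893474 -0.07019337] L [-0.0787 -0.0804 -0.0792 -0.0794 -0.0785 -0.0804] R [0.0785 0.0781 0.0786 0.0784 0.0785 0.0785] y mid -0.0004143733444966005 w 0.15777298065390144 side slope -0.009060530883580957 0.0013633742122759283
[0.42048687 0.10265928 1.73304251 0.35809432 1.34785214 1.41718442]
14.9833 [-1.29987869e-01 -3.76621927e-05  2.20007243e-01] [ 0.42074462  0.1014755   1.73095571  0.35839585  1.34808895 -1.72427605]
n 2708 x off -0.00032476777535486896 tilt y,z [-0.00034942  0.00235159] roll(bottom slope) [-0.00048806 -0.07027423] L [-0.0803 -0.081  -0.0805 -0.0812 -0.0805 -0.0807] R [0.077  0.0775 0.0772 0.0775 0.0773 0.0776] y mid -0.001619943990730996 w 0.15800127734519828 side slope -0.004309234163715547 0.007014643617381406
```

View pics/s5.png

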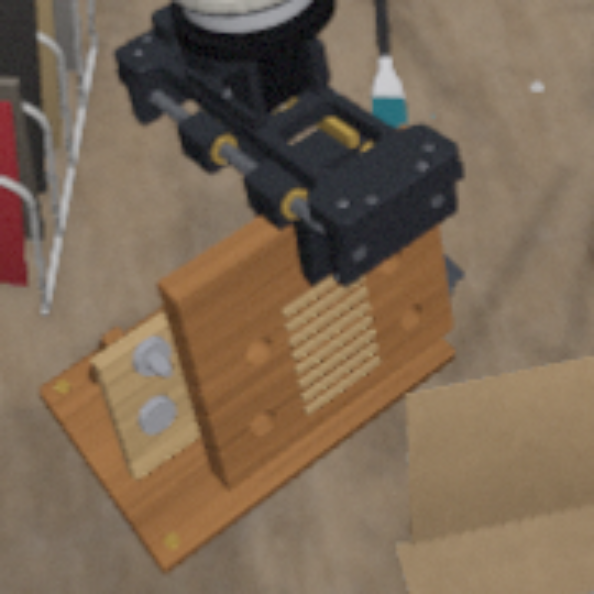

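Run:
```python
from fit import *
import pickle
heldfit(pickle.load(open('scene0.pkl','rb')),np.array([-.009,0,.101]))
for f in ['s4.pkl','s5.pkl']:
    c=pickle.load(open(f,'rb')); P=(cloud(c)-O)@B
    im=c['image'].astype(float); sat=im.max(2)-im.min(2)
    g=(sat<40)&(abs(P[...,2]-.055)<.05)&(abs(P[...,1]-.05)<.04)&(abs(P[...,0]+.005)<.02)
    for nm,yy,zz in [('low',.052,.03),('high',.044,.078)]:
        k=g&(np.hypot(P[...,1]-yy,P[...,2]-zz)<.02)
        Q=P[k&(abs(P[...,0])<.004)]; v,u=np.nonzero(k)
        # intersect pixel rays with boss plane x=0
        o=V(c['T'][:3,3]); S=[]
        for a,b in zip(u,v):
            d=B.T@(c['T'][:3,:3]@ray(c,a,b)); t=-o[0]/d[0]; S.append((o+t*d)[1:])
        S=np.array(S); print(f,nm,len(S),'ray extents mid',(S.min(0)+S.max(0))/2,S.max(0)-S.min(0),'mean',S.mean(0),'cloud',len(Q),Q.mean(0))
im=cv2.resize(c['image'][320:360,245:285],None,fx=12,fy=12,interpolation=cv2.INTER_NEAREST)
for p,col in [([0,.044,.078],(0,0,255)),([-.016,.044,.078],(0,255,0)),([0,.052,.03],(0,0,255))]:
    q=(proj(c,W(p))-[245,320]+.5)*12; cv2.drawMarker(im,tuple(int(a) for a in q),col,0,14,1)
cv2.imwrite('pics/z5.png',im)
```

```text
n 2074 x off 5.706768697374097e-05 tilt y,z [-0.00041567 -0.00250859] roll(bottom slope) [-0.00604754 -0.0689775 ] L [-0.0933 -0.0931 -0.0841 -0.0722 -0.0718 -0.098 ] R [0.0775 0.0784 0.077  0.0785 0.0779 0.0779] y mid -0.005377999064731513 w 0.16649071447496616 side slope 0.14982125752992417 0.005262091500013349
s4.pkl low 108 ray extents mid [0.05222512 0.03214893] [0.02726704 0.03128631] mean [0.05264236 0.03179977] cloud 90 [0.00020596 0.05146232 0.02985809]
s4.pkl high 124 ray extents mid [0.0444327  0.07608206] [0.02666951 0.03819103] mean [0.04427085 0.07833843] cloud 78 [1.88065572e-05 4.45151321e-02 8.04399652e-02]
s5.pkl low 108 ray extents mid [0.05222512 0.03214893] [0.02726704 0.03128631] mean [0.05264236 0.03179977] cloud 92 [0.00017421 0.05167659 0.03014714]
s5.pkl high 126 ray extents mid [0.04474835 0.07608206] [0.02730081 0.03819103] mean [0.044365   0.07833945] cloud 78 [0.00029261 0.04441488 0.08025299]
```

View pics/z5.png

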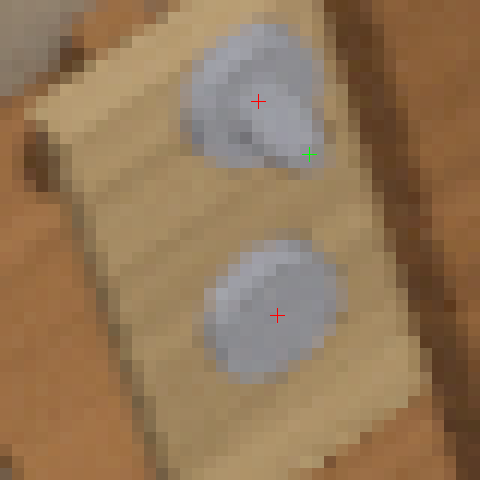

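Run:
```python
from fit import *
yy,zz=.0015,.1037
manip.move_linear(W([-.06,yy,zz]),rate=.12)
manip.move_linear(W([-.030,yy,zz]),rate=.06)
manip.dwell(.15); f0=B.T@F()
for X in list(np.arange(-.026,-.0119,.002))+list(np.arange(-.011,-.004,.001)):
    manip.move_linear(W([X,yy,zz]),rate=.03)
    s=manip.state(); f=B.T@F()-f0; p=V(s['tool_pos']); print(round(X,3),p.round(4),f.round(1),round(s['gripper_width'],4))
    if f[0]<-15 or np.linalg.norm(f[1:])>15: break
print(s['clock'])
import pickle
c=cap('scene');pickle.dump(c,open('s6.pkl','wb'))
heldfit(c,V(manip.state()['tool_pos']))
```

```text
-0.026 [-0.0259  0.0014  0.1036] [-0.7 -1.  -0.2] 0.0177
-0.024 [-0.0239  0.0014  0.1037] [-1.7 -0.6 -0. ] 0.0178
-0.022 [-0.0219  0.0015  0.1037] [-1.1 -1.7  0.1] 0.0176
-0.02 [-0.0199  0.0015  0.1037] [-1.1 -0.7  0.3] 0.018
-0.018 [-0.0179  0.0015  0.1037] [-1.2 -0.2  0.9] 0.0174
-0.016 [-0.0159  0.0015  0.1037] [-0.3 -0.4  0.6] 0.0177
-0.014 [-0.0139  0.0015  0.1037] [ 0.  -1.8  0.2] 0.0176
-0.012 [-0.0119  0.0015  0.1037] [-0.1 -1.3  0.1] 0.018
-0.011 [-0.011   0.0015  0.1037] [-0.6 -1.1  0.4] 0.0178
-0.01 [-0.0099  0.0015  0.1037] [-0.8 -0.9  0.3] 0.0177
-0.009 [-0.0089  0.0015  0.1037] [-1.  -1.3  0.6] 0.0174
-0.008 [-0.0085  0.0015  0.1038] [-3.5 -1.4  0.9] 0.0178
-0.007 [-0.0084  0.0015  0.1038] [-6.2 -1.3  1.8] 0.0176
-0.006 [-0.0083  0.0015  0.1038] [-8.3 -2.3  1.9] 0.0178
-0.005 [-0.0082  0.0015  0.1038] [-11.4  -1.4   1.3] 0.0175
20.9
n 2065 x off -0.0008317678516205056 tilt y,z [-0.00146039  0.01670469] roll(bottom slope) [-0.00220985 -0.06937851] L [-0.0944 -0.0945 -0.0893 -0.081  -0.0812 -0.0986] R [0.0765 0.0766 0.0763 0.0768 0.0765 0.0762] y mid -0.007674191456781755 w 0.1684071287391482 side slope 0.07788388338318199 -0.0038856311461731878
```

Run:
```python
from fit import *
import pickle
manip.move_linear(W([-.0085,.0015,.1037]),rate=.03)
manip.move_linear(W([-.0085,.0015,.1015]),rate=.03)
manip.set_gripper(.05,20)
manip.move_linear(W([-.009,.0015,.24]),rate=.2)
s=manip.state(); print(s['clock'])
manip.dwell(.1)
c=cap('scene');pickle.dump(c,open('s7.pkl','wb'))
heldfit(c,np.array([-.009,0,.101]))
cv2.imwrite('pics/s7.png',cv2.resize(c['image'][250:390,220:380],None,fx=4,fy=4,interpolation=cv2.INTER_CUBIC))
for sg in(1,-1):
  for p in ([-.10,0,.06],[-.021,0,.06]):
    print(sg,p,inverse_kinematics(W(p),R.from_matrix(np.c_[x,sg*y,np.cross(x,sg*y)]).as_rotvec()))
```

```text
22.9417
n 2087 x off -6.098407672198124e-05 tilt y,z [ 0.00136723 -0.0007191 ] roll(bottom slope) [-0.00158126 -0.0690592 ] L [-0.093  -0.0934 -0.0929 -0.0794 -0.0785 -0.0972] R [0.0784 0.0786 0.0776 0.0781 0.0783 0.0784] y mid -0.0073257648029868006 w 0.17128898332655346 side slope 0.10663940177345432 -0.0006590232246927655
1 [-0.1, 0, 0.06] [ 1.09642862  0.71492578  1.60989682 -0.89490112  1.72843377  0.92055061]
1 [-0.021, 0, 0.06] [ 1.01016966  0.69557368  1.71413406 -0.95323981  1.62917343  0.95206239]
-1 [-0.1, 0, 0.06] [ 1.09642862  0.71492578  1.60989682 -0.89490112  1.72843377 -2.22104205]
-1 [-0.021, 0, 0.06] [ 1.01016966  0.69557368  1.71413406 -0.95323981  1.62917343 -2.18953027]
```

View pics/s7.png

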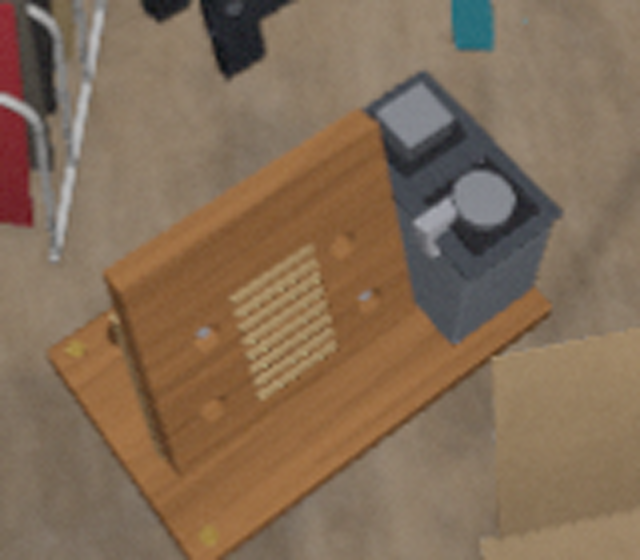

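Run:
```python
from fit import *
import pickle
t=(x-z)/2**.5
best=None
for sg in(1,-1):
    rv=R.from_matrix(np.c_[t,sg*y,np.cross(t,sg*y)]).as_rotvec()
    q=inverse_kinematics(W([-.08,0,.10]),rv); print(q)
    if q is not None:
        d=np.abs(np.array(q)-manip.state()['joint_pos']).max()
        if best is None or d<best[0]: best=(d,rv)
rv=best[1]
manip.move_linear(W([-.10,0,.25]),rate=.2)
manip.set_gripper(0,20)
manip.move_pose(W([-.08,0,.11]),rv)
manip.move_linear(W([-.040,0,.062]),rate=.12); manip.dwell(.1); f0=B.T@F()
for X in np.arange(-.034,-.008,.0015):
    manip.move_linear(W([X,0,.062]),rate=.03); f=B.T@F()-f0
    print(round(X,4),V(manip.state()['tool_pos']).round(4),f.round(1))
    if f[0]<-10: break
manip.move_linear(W([-.08,0,.11]),rate=.15)
manip.move_linear(W([-.12,0,.25]),rate=.2)
print(manip.state()['clock'])
c=cap('scene');pickle.dump(c,open('s8.pkl','wb'))
heldfit(c,np.array([-.009,0,.101]))
```

```text
[ 0.82907174  0.29055935  1.77478626 -0.43059102  1.25984638  0.51340614]
None
-0.034 [-0.0339 -0.      0.0622] [ 0.2  0.5 -0.3]
-0.0325 [-0.0324 -0.      0.062 ] [-0.6  0.7  0.1]
-0.031 [-0.0309 -0.      0.062 ] [ 0.1  0.9 -0.2]
-0.0295 [-0.0294 -0.0001  0.062 ] [ 0.4  0.9 -0.5]
-0.028 [-0.0279 -0.0001  0.062 ] [-0.   1.1 -0.2]
-0.0265 [-0.0266  0.0001  0.062 ] [-1.5  0.5 -0. ]
-0.025 [-0.0263  0.0002  0.062 ] [-5.9 -1.2  0.8]
-0.0235 [-0.0261  0.0003  0.062 ] [-11.   -2.2   1.4]
30.8667
n 1929 x off 5.151990697654235e-05 tilt y,z [-0.00109786 -0.00337157] roll(bottom slope) [-0.00263948 -0.06908843] L [-0.0932 -0.093  -0.0935 -0.0796 -0.079  -0.0975] R [0.078  0.0784 0.0776 0.0784 0.0779 0.0788] y mid -0.00745224482227725 w 0.17127599403903382 side slope 0.0976366141733949 0.008573012693454833
```

Run:
```python
from fit import *
import pickle
manip.move_pose(key(.0447)+[0,0,.24],rotdown())
manip.dwell(.1)
press(.0447,.122)
manip.move_linear(key(.0447)+[0,0,.24],rate=.2)
manip.move_pose(np.array([.30,.10,.35]),rotdown())
print(manip.state()['clock'],manip.state()['tool_pos'])
c=cap('scene');pickle.dump(c,open('s9.pkl','wb'))
heldfit(c,np.array([-.009,0,.101]))
cv2.imwrite('pics/s9.png',cv2.resize(c['image'][250:390,220:380],None,fx=4,fy=4,interpolation=cv2.INTER_CUBIC))
cv2.imwrite('pics/side9.png',cap('side')['image'])
P=cloud(c)[240:350,280:380].reshape(-1,3); s=P[np.isfinite(P[:,0])]
D=np.c_[(s-O)@hx,(s-O)@y,s[:,2]]
for h in(-.0133,.0447):
    q=D[(abs(D[:,0]-h)<.009)&(abs(D[:,1]+.1237)<.009)&(D[:,2]<.14)]; print(h,len(q),np.percentile(q[:,2],[10,50,90]) if len(q) else 0)
```

```text
0.121 0.1213 [-0.1  0.3  0.3]
0.12 0.1203 [0.2 0.5 1.7]
0.119 0.1192 [-0.1  0.2  2.5]
0.118 0.118 [1.3 1.1 3. ]
0.117 0.117 [1.2 1.1 0.9]
0.116 0.1164 [ 0.2 -0.2  5. ]
0.115 0.1163 [-2.7 -0.7 10.6]
0.114 0.1163 [-4.3 -2.2 17.8]
37.0417 [0.30004368 0.10018473 0.3486824 ]
n 2068 x off 8.360181863678595e-05 tilt y,z [-0.00041567 -0.00380827] roll(bottom slope) [-0.0022969  -0.06898869] L [-0.0934 -0.0934 -0.0833 -0.073  -0.0723 -0.0964] R [0.0787 0.0779 0.0783 0.0786 0.0784 0.0784] y mid -0.004971687589769458 w 0.1667697140128555 side slope 0.16820664410233235 0.0010356973455138048
-0.0133 64 [0.12268966 0.12441211 0.1271374 ]
0.0447 56 [0.11476886 0.11646377 0.11840612]
```

View pics/s9.png

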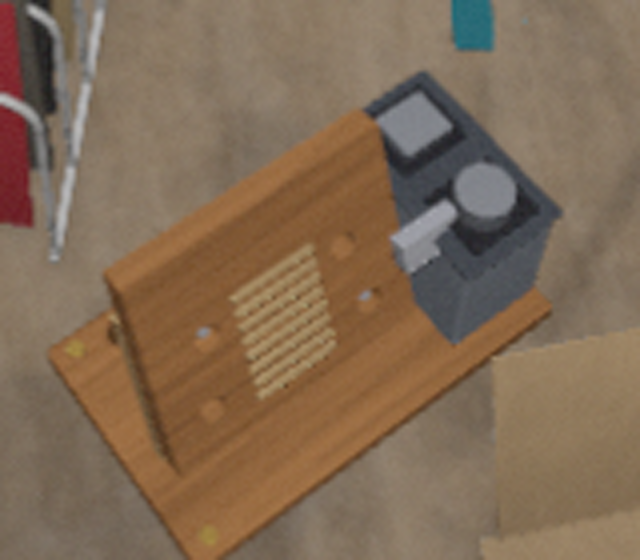

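View pics/side9.png

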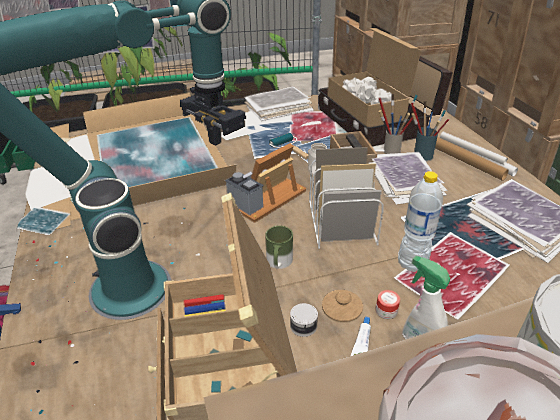

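```bash
python3 -c "
from h import *
order.close_job(); print(manip.state()['clock'])"
```

```text
the job is handed in; nothing more can be done
the job is handed in; nothing more can be done
```

The plate is turned round and fully seated, with its ribbed face to the front and the same edge up. The square key is pressed down to lock it. I handed the job in at about 37 s of the 59 s allowed.

**What I did:** I pressed the round key to its stop and saw that the bolt had withdrawn. I then pinched the plate by its top edge, drew it off the pins, turned it half a turn on the last joint and slid it back on. After letting go, I pushed it home at its middle with about 11 N, then pressed the square key to its stop.

**Last checks:**
- **Plate:** its front plane is within about 0.1 mm of where it was at the start, with no meaningful tilt. The pins show through the holes.
- **Keys and bolt:** the square key's top is at 116 mm (down) and the round key's at 124 mm (up). The bolt is out over the plate's edge.
- **Other objects:** the mug, ink tin and rubbing disc are at the same places in the side picture as before. The arm is clear of everything.

**Checks that disagreed:** my edge-finding code misread the plate's console-side edge because it picked up the bolt and console. I ignored that reading and used the other edge, the holes and the pins. One depth reading of the round key after the first press was 120 mm where 116 mm was expected. The wrist force, the stop at 116 mm and the picture all showed it fully down.

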